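# Square up the frame arm and hold it with the square

### The job

The red arm of the little frame hangs on one snug bolt and has swung out of square, closing the corner it makes with the bare steel rail. Take the loose bolt out of that corner and drop it in the clear parts tray, then fetch the blue braced square, lay it flat on the plate and press it into the corner until one leg lies flush along the rail and the other flush along the arm, which swings the arm back square. Finish while still gripping the square and pressing it firmly against both, so that the joint could be tightened; leave the tray and the other things on the bench where they are.

Things in the scene. Friction and masses are not known exactly. Their poses are not given: they have to be found in the camera images.
- fixture: Dark steel tooling plate 260 x 280 x 10 mm with a grid of holes, fixed to the bench, carrying the frame. Origin: centre of its underside; x points across the plate toward the rail, y along the rail, z up; its top is at z = 10 mm.
- rail: Bare steel rail, a 30 x 30 x 250 mm tube fixed on the plate. Origin: middle of its underside, at x = 100, y = 0, z = 10 mm in the fixture's frame, axes parallel to it. Its working face is at x = -15 mm of its own frame (x = 85 mm of the fixture's).
- corner (a point): Point on the plate's top where the rail's working face meets the line of the arm's face when the arm is square: x = 85, y = -45, z = 10 mm in the fixture's frame. The free corner to be filled by the square lies on its -x, +y side.
- swing_arm: Red tube 30 x 30 x 190 mm on the plate, turning on one upright bolt. Origin: on the bolt's axis at the plate's top, x = 50, y = -60, z = 10 mm in the fixture's frame. Its x runs along the tube, from +31 mm (near the rail) to -159 mm (free end); its face toward the corner is y = +15 mm. Square = axes parallel to the fixture's. The bolt's head stands 9 mm above the tube's top.
- square: Blue right-angled square, lying flat, 20 mm high, 0.3 kg: two legs 150 x 20 mm and a straight diagonal brace 14 mm wide. Origin: underside, below the brace's middle. Outer corner at x = y = -62.5 mm; legs run from it along +x and +y; their outer faces (y = -62.5, x = -62.5 mm) are the working faces. Seated: its +y is the fixture's -x, its +x the fixture's +y.
- square_corner (a point): The outer corner of the square, on its underside (the extreme tip of the corner is relieved by 4 mm).
- bolt: Loose zinc-plated flange-head bolt 44 mm long, lying on the plate in the corner in front of the rail, its thread pointing roughly at the rail. Origin: centre, on its underside; y runs along the bolt toward the head. Shank 8 mm wide, head 14 mm wide between y = +12 and +20 mm and 14 mm high: grip it across the head (closing along its x axis).
- tray: Clear plastic open parts tray, 138 x 198 mm at the rim, 60 mm high, loose and light. Origin: centre of its underside; y along its long side; floor 2 mm thick, inside 108 x 168 mm at the floor.
- pen: Black marker pen with red cap, 131 mm long, at the left; leave alone.
- air_cover: Black air-filter cover 74 x 125 x 49 mm with a red knob, at the right; leave alone.
- pivot (a point): On the axis of the arm's bolt, on top of the tube. The arm starts 0.06 to 0.14 rad out, its free end leaning into the corner (fixture +y); it stays where left, friction about 0.25 N m (2.5 N at 100 mm). A leg pressed flat bears on both sides of the bolt, so the arm settles square against it and does not run past.
- brace (a point): Middle of the brace, 10 mm above the square's underside: the place to grip from above. The brace runs along the square's (1, -1), so the fingers close along (1, 1): one in the triangular window (53 mm from brace to the window's corner), the other outside (free).
- tape: Grey roll of tape 97 mm across, 48 mm high, lying flat behind the plate; leave alone.

How it is judged:
By the outcome, as a careful person would: the job done as asked, in the order asked, and still so for the second after the job is handed in, while the arm keeps its last pose, push and grip.
It also fails if it takes over 72 s, if anything falls off the work surface, if the arm or the gripper's body presses on something with over 40 N, if the wrist force passes 120 N, or if a joint passes its speed limit or range.

### The arm

A 6-joint arm with a two-finger parallel gripper is mounted at the origin on a cart in front of the work surface, level with it; the furniture and walls round the work are solid. World frame = base frame: x ahead of the robot, y to its left, z up, the work surface at z = 0. Lengths are in m, angles in rad, forces in N, time in s.
With the tool pointing down it reaches from about 0.325 to 0.875 m from the base axis. Payload 4.4 kg.
Tool frame: the origin (TCP) lies on the front face of the gripper's body, between the roots of the fingers; the fingertips stand env.tip_extent ahead of it and the grasp point (between the pads) lies 54 mm ahead of it (env.tip_extent is the distance from the TCP to the fingertips, in m); z points along the fingers, y is the line along which they close (so a half turn about z gives the same grasp; the last joint's range is limited). The gripper opens to 85 mm and grips with 20 to 120 N. Pads are 22 mm wide; open, the fingers measure 114 mm over their backs; the gripper's body (76 mm by 85 mm) begins 54 mm behind the grasp point. The pads swing forward as they close: fully open they stand 13 mm farther back than shut.
Start: joints at [-1.272, 0.207, 1.542, -0, 1.393, -0.15], TCP at [0.249, -0.518, 0.304] pointing down, gripper open.
Joint ranges: [-2.73, 2.73], [-0.86, 2.22], [0.23, 2.46], [-1.11, 4.25], [0.08, 2.63], [-2.82, 2.82]. Speed limits (rad/s): [2.79, 2.79, 3.14, 3.14, 3.14, 3.14].

### API

Orientations are given as a unit quaternion [w, x, y, z].
In Python, from cell import readout, viewer, workorder, look_for, env gives the robot as it stands.
- The arm moves only by the shell command python3 -m pendant 'ROWS' [FORCE]. ROWS is a JSON list of rows, 1 to 8 of them, each of 5 numbers: dx, dy, dz in m, then a turn about the tool's z in rad, then the opening from 0.0 (shut) to 1.0 (fully open); each row is the pose to reach, as a shift and turn from the pose commanded when the command began, along the tool's axes at that moment; what a row does not reach only later rows make up. A row lasts 1/10 s, in which the tool goes at most 0.05 m and 0.15 rad, less where a joint would pass 70% of its speed; a pose out of reach is approached as far as the arm can. The fingers move at their own pace and stop on an object; FORCE is the grip in N (left out, the last holds). Time passes only in rows, so rows that do not move let the fingers close. It prints the time, the measured TCP pose, the force, the opening and the grip force at its end.
- readout.observe(): the state, without advancing time (a new reading comes with each control period).
- viewer.get_image(name): name is "scene" or "side" or "wrist"; returns (picture, depth): 480x640x3 uint8, red, green, blue; 480x640 float32, m along the optical axis (not along the pixel's ray), 0 where there is no reading.
- viewer.camera_model(name): a dict with "vertical_fov" (degrees; the focal length in pixels is half the picture's height over the tangent of half this angle, whatever the lens; pixels are square), "cx", "cy" (the principal point, pixels), "D" ([k1, k2, p1, p2, k3] as OpenCV has them; the pictures are not rectified), "R" (3x3) and "t" (3): a world point X has camera coordinates R X + t. Camera axes: x right, y down, z forward; pixel columns grow to the right and rows downward; lengths in m; the calibration is good to about 2 mm. A picture is of the moment at which its call begins: read the wrist's pose just before it. camera_model takes no time and is no camera call; for the wrist camera it gives the pose at the moment of the call.
- workorder.finish_job(): hands the job in; it is judged then, once.
Trained networks look in the newest picture that a camera, given by its name, has taken for a name from the list of things; names that differ only in an ending like _2 or _b are one class to them, and where a whole thing is asked for, a point or a joint stands for the part that bears it (a point fixed in the world has none). Each returns a list of dicts, best first, with "confidence" (0 to 1); they miss things now and then, are a little off and sometimes report something else, mostly with a low value. They report only what shows in the picture. A call takes as long as a camera call.
- look_for(camera, thing): "position" ([column, row] in pixels, amid what is visible of it).
The state is a dict: "time_s": time; "joints": joint angles; "qvel": joint speeds; "joint_efforts": joint torques, N m; "tcp_pos": TCP position; "tool_rot": TCP orientation; "force": force on the tool from outside, world axes, zero at the start; "moment": the same for the moment, N m; "grip_width": opening from 0.0 (shut) to 1.0 (fully open); "gripper_force": force on a finger pad.
Only numpy, scipy, OpenCV 4.12 (cv2) and the standard library are available. Lean on these libraries where they do the work, as an engineer would, in place of code of your own. Each camera call takes 0.05 s, during which the arm holds its last target. There are 200 camera calls.

## Working session

There is one attempt and no reset: what is moved stays moved. The work goes in short steps, Python scripts to look and compute and a shell command to move; the robot and the scene stay as the last step left them, time stands still between calls to the robot, and variables do not carry over. Pictures are saved under pics/ and viewed, at most 10 in all, crops included, and the job is handed in when it is done.

```bash
ls; mkdir -p pics
cat > h.py <<'E'
import numpy as np, cv2
from cell import readout, viewer, workorder, look_for, env
def cam(n):
    m=viewer.camera_model(n); f=240/np.tan(np.radians(m["vertical_fov"])/2)
    K=np.array([[f,0,m["cx"]],[0,f,m["cy"]],[0,0,1.]])
    return K,np.array(m["D"],float),np.array(m["R"]),np.array(m["t"])
def onplane(n,px,z,c=None):
    K,D,R,t=c or cam(n)
    u=cv2.undistortPoints(np.array(px,float).reshape(-1,1,2),K,D).reshape(-1,2)
    d=np.c_[u,np.ones(len(u))]@R; o=-R.T@t
    return o+d*((z-o[2])/d[:,2])[:,None]
def proj(n,X,c=None):
    K,D,R,t=c or cam(n)
    return cv2.projectPoints(np.array(X,float).reshape(-1,3),cv2.Rodrigues(R)[0],t,K,D)[0].reshape(-1,2)
def cloud(n,depth,c=None):
    K,D,R,t=c or cam(n)
    v,u=np.mgrid[0:480,0:640]
    p=cv2.undistortPoints(np.stack([u,v],-1).reshape(-1,1,2).astype(float),K,D).reshape(-1,2)
    z=depth.reshape(-1,1); P=(np.c_[p,np.ones(len(p))]*z-t)@R
    P[z[:,0]==0]=np.nan
    return P.reshape(480,640,3)
E
python3 - <<'E'
from h import *
print(env.tip_extent)
s=readout.observe();print(s)
for n in ["scene","side"]:
    p,d=viewer.get_image(n);cv2.imwrite(f"pics/{n}0.png",p[...,::-1]);np.savez(f"{n}0.npz",p=p,d=d)
    P=cloud(n,d)
    for th in ["fixture","rail","swing_arm","square","brace","bolt","tray","pivot","square_corner","tape","air_cover","pen"]:
        r=look_for(n,th)[:2]
        for q in r:
            c,w=map(int,q["position"]);print(n,th,q["position"],round(q["confidence"],2),P[min(w,479),min(c,639)].round(3))
E
```

```text
pics
0.0726
{'time_s': 0.0, 'joints': array([-1.27249299e+00,  2.07463703e-01,  1.54294379e+00, -3.15652166e-05,
        1.39350536e+00, -1.50458711e-01]), 'qvel': array([ 0.00011654, -0.00153958, -0.0002149 , -0.00114861,  0.00081282,
       -0.00022018]), 'joint_efforts': array([-4.05567143e-04, -3.83035362e+01, -2.91597855e+01, -2.13780058e-04,
        1.05126406e-02,  5.11211724e-06]), 'tcp_pos': array([ 0.24929339, -0.51749526,  0.30270558]), 'tool_rot': array([-1.15578606e-03,  9.74930738e-01,  2.22505529e-01, -1.01168861e-04]), 'force': array([-1.02368678,  0.17287212, -0.54451411]), 'moment': array([-0.02736726, -0.03233902, -0.03567637]), 'gripper_force': 0.0, 'grip_width': 0.9986318728883006}
scene fixture [329.3, 258.7] 0.74 [0.509 0.036 0.01 ]
scene rail [299.6, 241.1] 0.81 [0.614 0.029 0.035]
scene swing_arm [337.7, 244.4] 0.91 [ 0.499 -0.003  0.039]
scene swing_arm [233.1, 397.6] 0.23 [0.549 0.543 0.015]
scene square [296.8, 341.2] 0.63 [0.474 0.342 0.018]
scene brace [296.4, 341.5] 0.8 [0.474 0.342 0.018]
scene tray [382.6, 180.1] 0.87 [ 0.478 -0.372  0.008]
scene tray
[... 401 characters left out ...]
 0.079 0.026]
side fixture [342.8, 267.1] 0.82 [0.518 0.046 0.01 ]
side rail [310.8, 257.0] 0.92 [0.615 0.051 0.038]
side swing_arm [350.8, 253.4] 0.7 [ 0.502 -0.007  0.032]
side square [338.8, 315.8] 0.65 [0.485 0.298 0.005]
side brace [334.0, 315.7] 0.61 [0.496 0.301 0.005]
side tray [372.1, 209.2] 0.67 [ 0.483 -0.411  0.007]
side pivot [358.2, 255.0] 0.9 [0.474 0.013 0.039]
side pivot [257.4, 279.7] 0.41 [0.747 0.172 0.017]
side square_corner [340.3, 314.3] 0.73 [0.48  0.301 0.011]
side tape [256.8, 279.4] 0.64 [0.749 0.176 0.019]
side air_cover [376.1, 186.3] 0.81 [ 0.487 -0.561  0.04 ]
side air_cover [311.8, 254.9] 0.6 [0.617 0.029 0.037]
side pen [293.1, 361.8] 0.73 [0.554 0.526 0.014]
```

Run:
```python
from h import *
p=np.load("scene0.npz")["p"]
cv2.imwrite("pics/sc1.png",cv2.resize(p[150:410,200:440,::-1],None,fx=2.3,fy=2.3,interpolation=cv2.INTER_CUBIC))
```

```text
(no output)
```

View pics/sc1.png

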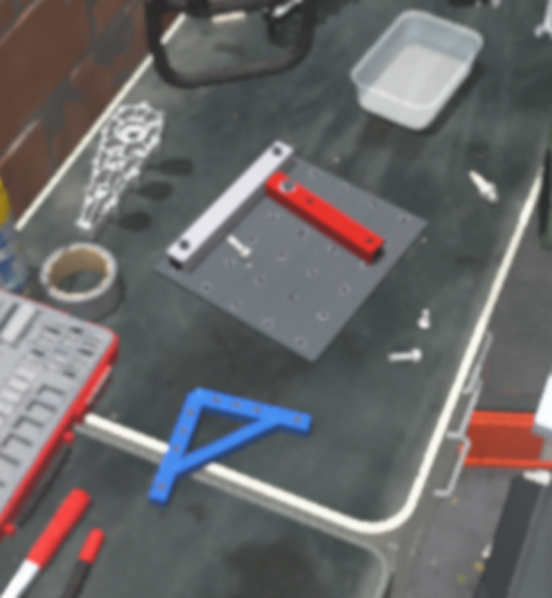

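```bash
cat >> h.py <<'E'
from scipy.spatial.transform import Rotation as Ro
def tool():
    s=readout.observe(); q=s["tool_rot"]; return s,Ro.from_quat(np.r_[q[1:],q[0]]).as_matrix()
def go(x,y,z,yaw=None):
    "shift in tool axes to TCP target; yaw = world heading of tool x"
    s,T=tool(); d=T.T@(np.array([x,y,z])-s["tcp_pos"]); cur=np.arctan2(T[1,0],T[0,0])
    tr=0 if yaw is None else -(yaw-cur); tr=(tr+np.pi)%(2*np.pi)-np.pi
    print("shift",d.round(4),"turn",round(tr,3),"curyaw",round(cur,3),"rows",np.ceil(np.linalg.norm(d)/.05),"j6",s["joints"][5].round(2))
E
python3 - <<'E'
from h import *
s,T=tool();K,D,R,t=cam("wrist")
print("cam in tool",T.T@(-R.T@t-s["tcp_pos"]));print((R@T).round(3),K.round(0))
P=cloud("scene",np.load("scene0.npz")["d"])
print("bolt",onplane("scene",[304,256],.015))
# tray & square corners rough
tr=P[150:210,350:415].reshape(-1,3);tr=tr[(tr[:,2]>.045)&(tr[:,2]<.075)];print("tray rim",cv2.minAreaRect((tr[:,:2]*1000).astype(np.float32)),len(tr))
p=np.load("scene0.npz")["p"].astype(int)
m=(p[...,2]-p[...,0]>60)&(p[...,2]>120);m[:300]=0;m[380:]=0
b=P[m];b=b[np.isfinite(b[:,0])];print(len(b),cv2.minEnclosingTriangle((b[:,:2]*1000).astype(np.float32)))
go(.42,.03,.36,None)
go(.42,.03,.36,0)
E
```

```text
cam in tool [ 8.06757682e-02 -4.55225066e-06 -7.02824489e-02]
[[ 0.001  1.     0.002]
 [-0.95   0.001 -0.312]
 [-0.312 -0.001  0.95 ]] [[351.   0. 313.]
 [  0. 351. 243.]
 [  0.   0.   1.]]
bolt [[0.5813361  0.06293855 0.015     ]]
tray rim ((474.1257019042969, -341.7698059082031), (205.36524963378906, 142.74847412109375), 82.48934173583984) 403
1174 (18506.796875, array([[[359.44107, 253.05457]],

       [[523.5433 , 469.93085]],

       [[547.6691 , 276.2634 ]]], dtype=float32))
shift [ 0.3914 -0.4198 -0.0561] turn 0.0 curyaw 0.449 rows 12.0 j6 -0.15
shift [ 0.3914 -0.4198 -0.0561] turn 0.449 curyaw 0.449 rows 12.0 j6 -0.15
```

Run:
```python
from h import *
go(.56,.14,.36,0)
```

```text
shift [ 0.5653 -0.4582 -0.0561] turn 0.449 curyaw 0.449 rows 15.0 j6 -0.15
```

```bash
python3 -m pendant '[[0.565,-0.458,-0.056,0.449,1],[0.565,-0.458,-0.056,0.449,1],[0.565,-0.458,-0.056,0.449,1],[0.565,-0.458,-0.056,0.449,1],[0.565,-0.458,-0.056,0.449,1],[0.565,-0.458,-0.056,0.449,1],[0.565,-0.458,-0.056,0.449,1],[0.565,-0.458,-0.056,0.449,1]]'
python3 - <<'E'
from h import *
go(.56,.14,.36,0)
E
```

```text
time_s: 2.1
tcp_pos: [0.4193, -0.1573, 0.335]
tool_rot: [0.0, 1.0, -0.0, 0.001]
force: [0.4, -0.8, -0.2]
grip_width: 0.999
gripper_force: 0.0
shift [ 0.1406 -0.2974 -0.025 ] turn -0.001 curyaw -0.001 rows 7.0 j6 1.02
```

```bash
python3 -m pendant '[[0.14,-0.297,-0.025,0,1],[0.14,-0.297,-0.025,0,1],[0.14,-0.297,-0.025,0,1],[0.14,-0.297,-0.025,0,1],[0.14,-0.297,-0.025,0,1],[0.14,-0.297,-0.025,0,1],[0.14,-0.297,-0.025,0,1],[0.14,-0.297,-0.025,0,1]]'
python3 - <<'E'
from h import *
c=cam("wrist");p,d=viewer.get_image("wrist");cv2.imwrite("pics/w1.png",p[...,::-1])
import pickle;pickle.dump((p,d,c),open("w1.pkl","wb"))
P=cloud("wrist",d,c);print(readout.observe()["tcp_pos"],readout.observe()["joints"].round(2))
for th in ["bolt","pivot","brace","square_corner","swing_arm","rail"]:
    for q in look_for("wrist",th)[:2]:
        u,w=map(int,q["position"]);print(th,q["position"],round(q["confidence"],2),P[w,u].round(4))
E
```

```text
time_s: 2.9
tcp_pos: [0.5599, 0.1413, 0.3596]
tool_rot: [-0.001, 1.0, 0.002, 0.001]
force: [-1.3, -1.4, 0.9]
grip_width: 1.003
gripper_force: 0.0
[0.55918261 0.13942931 0.35928544] [ 0.09  0.17  1.47 -0.    1.5   1.66]
bolt [373.8, 184.2] 0.84 [0.5793 0.0726 0.0211]
pivot [447.4, 241.3] 0.79 [ 0.5164 -0.0145  0.0403]
brace [160.7, 235.6] 0.86 [0.5155 0.3295 0.0201]
square_corner [162.4, 236.1] 0.6 [0.5143 0.327  0.0205]
swing_arm [447.1, 244.0] 0.67 [ 0.5132 -0.0145  0.0416]
rail [428.4, 150.7] 0.75 [0.6192 0.0187 0.0405]
```

View pics/w1.png

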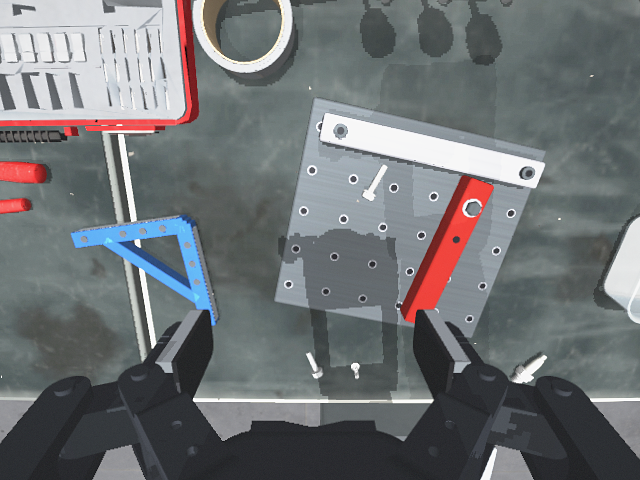

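```bash
cat > fit.py <<'E'
from h import *
def rect(px,z,c):
    "pixels -> min area rect on plane z: centre(m), size, angle of long side"
    X=onplane("wrist",px,z,c)[:,:2]
    h=(X*1000).astype(np.float32); r=cv2.minAreaRect(h); b=cv2.boxPoints(r)
    e=[b[1]-b[0],b[2]-b[1]]; e=max(e,key=np.linalg.norm); a=np.arctan2(e[1],e[0])
    return np.array(r[0])/1000,r[1],(a+np.pi/2)%np.pi-np.pi/2
def pix(m,big=True):
    n,l,s,_=cv2.connectedComponentsWithStats(m.astype(np.uint8))
    k=1+np.argmax(s[1:,4]); v,u=np.nonzero(l==k); return np.c_[u,v]
def masks(p,P):
    q=p.astype(int); z=P[...,2]
    red=(q[...,0]-q[...,1]>70)&(np.abs(z-.041)<.006)
    blue=(q[...,2]-q[...,0]>70)&(np.abs(z-.02)<.008)
    rail=(np.abs(z-.041)<.006)&(np.ptp(q,axis=2)<40)
    return red,blue,rail
E
python3 - <<'E'
from fit import *
import pickle;p,d,c=pickle.load(open("w1.pkl","rb"));P=cloud("wrist",d,c)
red,blue,rail=masks(p,P);roi=np.zeros((480,640),bool);roi[90:330,270:560]=1
print("platez",np.nanmedian(P[200:280,300:360,2]))
rp=pix(rail&roi&(np.arange(480)[:,None]<200));print("rail",rect(rp,.04,c),len(rp),np.median(P[rp[:,1],rp[:,0],2]))
ap=pix(red&roi);print("arm",rect(ap,.04,c),len(ap),np.median(P[ap[:,1],ap[:,0],2]))
X=P[np.abs(P[...,2]-.01)<.004]; 
bp=pix(blue);X=onplane("wrist",bp,.02,c)[:,:2]
print("square tri",cv2.minEnclosingTriangle((X*1000).astype(np.float32))[1][:,0],np.median(P[bp[:,1],bp[:,0],2]))
print("rect",rect(bp,.02,c))
g=p.astype(int).min(2); m=np.zeros_like(roi);m[160:206,355:395]=1; m&=(g>150)
b=pix(m);print("bolt",rect(b,.017,c),len(b))
print("bolt head/tip",onplane("wrist",[[370,196],[383,168]],.017,c), "pivot",onplane("wrist",[[473,208]],.049,c))
E
```

```text
platez 0.01042514025099451
rail (array([0.617875  , 0.01249708]), (249.0489044189453, 30.189044952392578), np.float32(1.3712617)) 6332 0.039939410521971835
arm (array([ 0.49736505, -0.01536821]), (31.399063110351562, 187.82373046875), np.float32(-0.31864798)) 3282 0.039967015270797907
square tri [[515.3831  462.07327]
 [540.85486 290.76724]
 [388.14108 270.5397 ]] 0.02091093539732242
rect (array([0.45642401, 0.35635474]), (149.8863067626953, 152.21192932128906), np.float32(-1.439109))
bolt (array([0.57990295, 0.07535168]), (52.62660598754883, 37.38314437866211), np.float32(0.007297516)) 1249
bolt head/tip [[0.56445048 0.07468517 0.017     ]
 [0.59725534 0.06142319 0.017     ]] pivot [[ 0.55782055 -0.03527429  0.049     ]]
```

Run:
```python
from fit import *
import pickle;p,d,c=pickle.load(open("w1.pkl","rb"));P=cloud("wrist",d,c)
m=np.zeros((480,640),bool);m[155:210,350:400]=1
for th in (170,190,210):
    b=pix(m&(p.min(2)>th));print(th,"bolt",rect(b,.014,c),len(b))
    X=onplane("wrist",b,.014,c)[:,:2];u=np.linalg.svd(X-X.mean(0),full_matrices=False)[2][0];a=(X-X.mean(0))@u;print(X.mean(0),u,a.min(),a.max())
b=pix(m&(P[...,2]>.0155));print("depth",rect(b,.018,c),len(b),P[b[:,1],b[:,0]].mean(0))
k=cv2.resize(p[150:215,340:410,::-1],None,fx=7,fy=7,interpolation=cv2.INTER_NEAREST);cv2.imwrite("pics/b.png",k)
```

```text
170 bolt (array([0.58109784, 0.07044658]), (15.544373512268066, 44.70192337036133), np.float32(-0.3368672)) 280
[0.57799353 0.06996868] [-0.89630471  0.44343869] -0.0250611298770614 0.01926238611585799
190 bolt (array([0.58108887, 0.07021138]), (15.094467163085938, 44.03167724609375), np.float32(-0.3368672)) 262
[0.5780747  0.06983856] [-0.89619403  0.44366233] -0.024930687900621917 0.018896158953741915
210 bolt (array([0.58122327, 0.07052266]), (14.273731231689453, 44.034698486328125), np.float32(-0.34227693)) 248
[0.5779562  0.06996766] [-0.8972619   0.44149867] -0.025093832133305634 0.018731078176874184
depth (array([0.58154297, 0.07176385]), (16.502304077148438, 43.61899185180664), np.float32(-0.33686745)) 284 [0.57880591 0.07166972 0.02091666]
```

View pics/b.png

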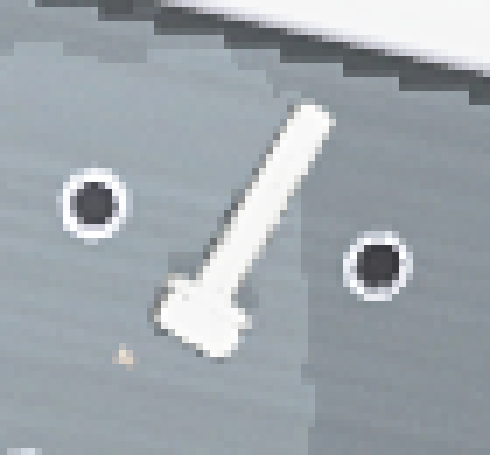

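Run:
```python
from h import *
go(.5667,.0776,.14,-.46)
```

```text
shift [0.0083 0.0589 0.2195] turn 0.458 curyaw -0.002 rows 5.0 j6 1.66
```

```bash
python3 -m pendant '[[0.008,0.059,0.22,0.458,0.45],[0.008,0.059,0.22,0.458,0.45],[0.008,0.059,0.22,0.458,0.45],[0.008,0.059,0.22,0.458,0.45],[0.008,0.059,0.22,0.458,0.45],[0.008,0.059,0.22,0.458,0.45]]' 30
python3 - <<'E'
from h import *
go(.5667,.0776,.086,-.46);print(env.tip_extent)
c=cam("wrist");p,d=viewer.get_image("wrist");cv2.imwrite("pics/w2.png",p[...,::-1])
E
```

```text
time_s: 3.85
tcp_pos: [0.563, 0.077, 0.1345]
tool_rot: [0.001, 0.974, -0.229, -0.005]
force: [0.2, 0.7, -0.2]
grip_width: 0.45
gripper_force: 0.0
shift [ 0.0035 -0.0024  0.0485] turn -0.001 curyaw -0.461 rows 1.0 j6 2.02
0.0726
```

View pics/w2.png

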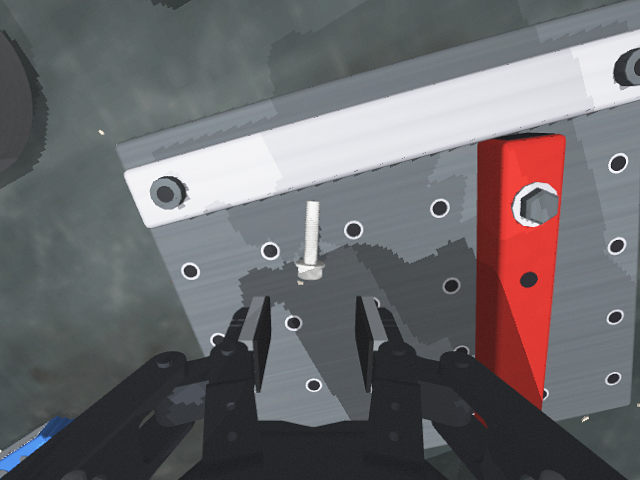

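Run:
```python
from h import *
c=cam("wrist");print(onplane("wrist",[[310.5,269],[312.5,203]],.018,c))
s,T=tool();print(s["tcp_pos"])
h=onplane("wrist",[[310.5,269]],.019,c)[0];go(h[0],h[1],.086,-.46)
```

```text
[[0.56728789 0.07854398 0.018     ]
 [0.60182376 0.06013258 0.018     ]]
[0.56522185 0.07766535 0.13757922]
shift [ 0.0021 -0.0018  0.0516] turn -0.0 curyaw -0.46 rows 2.0 j6 2.02
```

```bash
python3 -m pendant '[[0.003,-0.002,0.03,0.03,0.45],[0.003,-0.002,0.051,0.03,0.45],[0.003,-0.002,0.051,0.03,0.45],[0.003,-0.002,0.051,0.03,0],[0.003,-0.002,0.051,0.03,0],[0.003,-0.002,0.051,0.03,0],[0.003,-0.002,0.051,0.03,0]]' 40
```

```text
time_s: 4.6
tcp_pos: [0.5724, 0.0794, 0.0913]
tool_rot: [-0.001, 0.97, -0.242, 0.002]
force: [-0.1, 0.3, 6.8]
grip_width: 0.144
gripper_force: 39.3
```

```bash
python3 -m pendant '[[0,0,-0.05,0,0],[0,0,-0.1,0,0],[0,0,-0.13,0,0],[0,0,-0.13,0,0]]'
python3 - <<'E'
from h import *
c=cam("wrist");p,d=viewer.get_image("wrist");cv2.imwrite("pics/w3.png",p[...,::-1])
go(.474,-.342,.19,0)
E
```

```text
time_s: 5.0
tcp_pos: [0.5744, 0.0793, 0.226]
tool_rot: [-0.002, 0.97, -0.242, 0.007]
force: [0.6, -0.3, 0.4]
grip_width: 0.143
gripper_force: 39.0
shift [0.1102 0.4185 0.0319] turn -0.488 curyaw -0.488 rows 9.0 j6 2.05
```

View pics/w3.png

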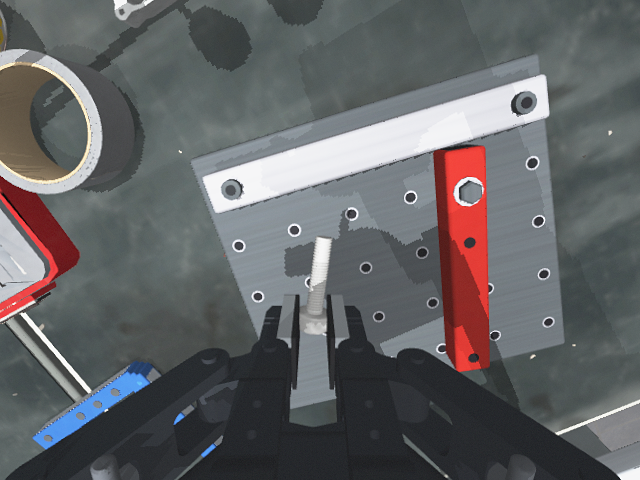

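```bash
python3 -m pendant '[[0.11,0.418,0.03,0,0],[0.11,0.418,0.03,0,0],[0.11,0.418,0.03,0,0],[0.11,0.418,0.03,0,0],[0.11,0.418,0.03,0,0],[0.11,0.418,0.03,0,0],[0.11,0.418,0.03,0,0],[0.11,0.418,0.03,0,0]]'
python3 - <<'E'
from h import *
c=cam("wrist");p,d=viewer.get_image("wrist")
P=cloud("wrist",d,c);tr=P.reshape(-1,3);tr=tr[(abs(tr[:,2]-.058)<.006)&(tr[:,1]<-.2)&(tr[:,1]>-.5)&(tr[:,0]<.62)]
print(len(tr),cv2.minAreaRect((tr[:,:2]*1000).astype(np.float32)))
for q in look_for("wrist","tray"): print(q["position"],q["confidence"],onplane("wrist",[q["position"]],.03,c))
go(.474,-.342,.12)
E
```

```text
time_s: 5.85
tcp_pos: [0.4775, -0.3103, 0.189]
tool_rot: [-0.001, 0.97, -0.242, -0.001]
force: [1.6, -0.1, -0.1]
grip_width: 0.144
gripper_force: 39.0
12187 ((475.30145263671875, -340.5255126953125), (199.4848175048828, 138.3960723876953), 81.69991302490234)
[381.5, 221.1] 0.96 [[ 0.47391436 -0.35989637  0.03      ]]
shift [0.0109 0.0254 0.0691] turn 0.0 curyaw -0.495 rows 2.0 j6 1.33
```

```bash
python3 -m pendant '[[0.003,0.02,0.03,0,0],[0.003,0.02,0.072,0,0],[0.003,0.02,0.072,0,0],[0.003,0.02,0.072,0,0.35],[0.003,0.02,0.072,0,0.4],[0.003,0.02,0.072,0,0.4],[0.003,0.02,0.02,0,0.4],[0.003,0.02,-0.03,0,0.4]]'
python3 - <<'E'
from h import *
s=readout.observe();print(s["tcp_pos"])
c=cam("wrist");p,d=viewer.get_image("wrist");cv2.imwrite("pics/w4.png",p[...,::-1])
# square yaw: closing along (1,1) of square
x=np.array([-.1313,.9913]);y=np.array([-.9913,-.1313]);h=np.arctan2(*(x+y)[::-1]);print("close heading",h,"tool yaw opts",h+np.pi/2-np.pi*2,h-np.pi/2)
go(.4704,.3456,.20,h-np.pi/2)
E
```

```text
time_s: 6.75
tcp_pos: [0.472, -0.3273, 0.2195]
tool_rot: [-0.001, 0.97, -0.241, -0.001]
force: [1.9, -0.9, 0.5]
grip_width: 0.401
gripper_force: 0.0
[ 0.47198329 -0.32729773  0.21946424]
close heading 2.4878803133853657 tool yaw opts -2.2245086669993235 0.9170839865904692
shift [-0.3228 -0.5954  0.0231] turn -1.404 curyaw -0.487 rows 14.0 j6 1.3
```

View pics/w4.png

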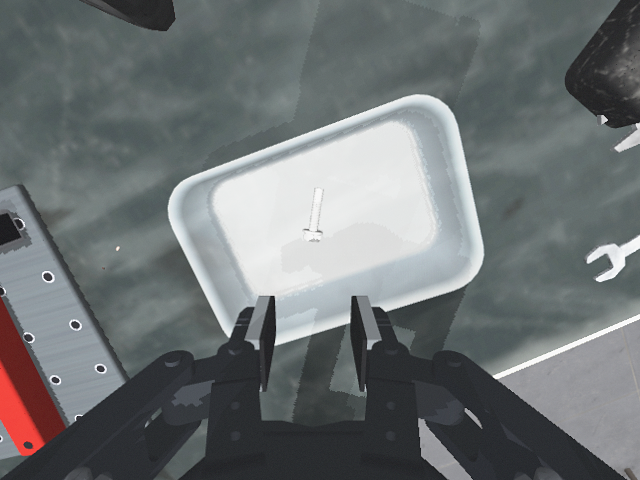

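```bash
python3 -m pendant '[[-0.323,-0.595,0.02,-1.404,0.5],[-0.323,-0.595,0.02,-1.404,0.5],[-0.323,-0.595,0.02,-1.404,0.5],[-0.323,-0.595,0.02,-1.404,0.5],[-0.323,-0.595,0.02,-1.404,0.5],[-0.323,-0.595,0.02,-1.404,0.5],[-0.323,-0.595,0.02,-1.404,0.5],[-0.323,-0.595,0.02,-1.404,0.5]]'
python3 - <<'E'
from h import *
go(.4704,.3456,.20,.917)
E
```

```text
time_s: 7.6
tcp_pos: [0.4693, 0.0738, 0.209]
tool_rot: [0.001, 0.936, 0.351, 0.002]
force: [1.0, 0.0, 0.2]
grip_width: 0.495
gripper_force: 0.0
shift [ 0.1797 -0.204   0.009 ] turn -0.199 curyaw 0.718 rows 6.0 j6 0.83
```

```bash
python3 -m pendant '[[0.179,-0.204,0.009,-0.199,0.5],[0.179,-0.204,0.009,-0.199,0.5],[0.179,-0.204,0.009,-0.199,0.5],[0.179,-0.204,0.009,-0.199,0.5],[0.179,-0.204,0.009,-0.199,0.5],[0.179,-0.204,0.009,-0.199,0.5],[0.179,-0.204,0.009,-0.199,0.5]]'
python3 - <<'E'
from h import *
go(.4704,.3456,.13,.917)
c=cam("wrist");p,d=viewer.get_image("wrist");cv2.imwrite("pics/w5.png",p[...,::-1])
import pickle;pickle.dump((p,d,c),open("w5.pkl","wb"))
for q in look_for("wrist","brace"): print(q["position"],q["confidence"],onplane("wrist",[q["position"]],.02,c))
E
```

```text
time_s: 8.3
tcp_pos: [0.471, 0.3467, 0.1998]
tool_rot: [-0.0, 0.897, 0.442, 0.002]
force: [0.2, -0.5, 0.2]
grip_width: 0.497
gripper_force: 0.0
shift [-0.0016  0.0001  0.0698] turn -0.001 curyaw 0.916 rows 2.0 j6 1.14
[318.3, 234.0] 0.9 [[0.47865487 0.34937642 0.02      ]]
```

View pics/w5.png

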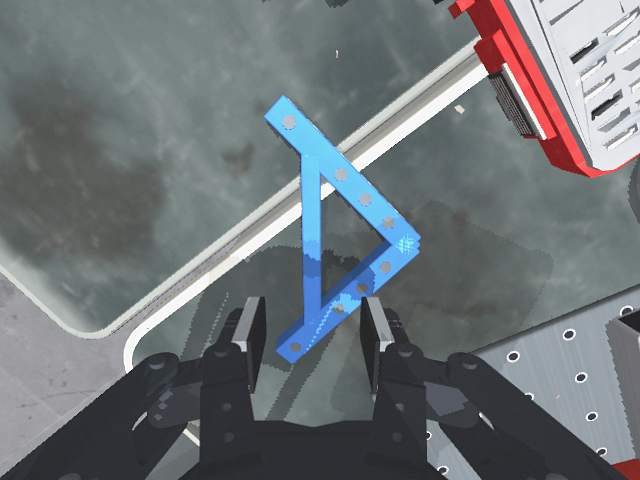

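Run:
```python
from fit import *
import pickle;p,d,c=pickle.load(open("w5.pkl","rb"));P=cloud("wrist",d,c)
m=masks(p,P)[1];b=pix(m);ctr,sz,a=rect(b,.02,c);print(ctr,sz,a)
h=a if a>0 else a+np.pi
x=np.array([np.cos(h),np.sin(h)]);y=np.array([-x[1],x[0]])
o=ctr-.0125*(x+y);print("sq",o,"xhead",h)
print("brace mid px",onplane("wrist",[[312,238]],.02,c))
go(o[0],o[1],.085,h+np.pi/4-np.pi/2)
```

```text
[0.45519382 0.35638101] (149.3378143310547, 149.7119598388672) -1.4310778
sq [0.46931281 0.34574363] xhead 1.7105149
brace mid px [[0.47304666 0.34976047 0.02      ]]
shift [ 0.0005 -0.003   0.1141] turn -0.013 curyaw 0.913 rows 3.0 j6 1.14
```

```bash
python3 -m pendant '[[0.001,-0.003,0.05,-0.013,0.5],[0.001,-0.003,0.09,-0.013,0.5],[0.001,-0.003,0.113,-0.013,0.5],[0.001,-0.003,0.113,-0.013,0.5],[0.001,-0.003,0.113,-0.013,0],[0.001,-0.003,0.113,-0.013,0],[0.001,-0.003,0.113,-0.013,0],[0.001,-0.003,0.113,-0.013,0]]' 90
```

```text
time_s: 9.2
tcp_pos: [0.471, 0.3459, 0.0877]
tool_rot: [0.0, 0.895, 0.446, 0.002]
force: [-1.0, -2.2, 6.6]
grip_width: 0.123
gripper_force: 88.5
```

```bash
python3 -m pendant '[[0,0,-0.04,0,0],[0,0,-0.08,0,0],[0,0,-0.1,0,0],[0,0,-0.1,0,0]]'
python3 - <<'E'
from h import *
go(.5406,.0715,.18,.5858)
E
```

```text
time_s: 9.6
tcp_pos: [0.4718, 0.347, 0.1899]
tool_rot: [-0.0, 0.895, 0.446, 0.005]
force: [1.2, 0.1, -2.7]
grip_width: 0.124
gripper_force: 88.8
shift [-0.1784  0.2209  0.0091] turn 0.338 curyaw 0.924 rows 6.0 j6 1.13
```

```bash
python3 -m pendant '[[-0.178,0.221,0.009,0.338,0],[-0.178,0.221,0.009,0.338,0],[-0.178,0.221,0.009,0.338,0],[-0.178,0.221,0.009,0.338,0],[-0.178,0.221,0.009,0.338,0],[-0.178,0.221,0.009,0.338,0],[-0.178,0.221,0.009,0.338,0],[-0.178,0.221,0.009,0.338,0]]'
cat > meas.py <<'E'
from fit import *
import sys,pickle
def meas(tag,zs=None,view=True):
    s,T=tool();c=cam("wrist");p,d=viewer.get_image("wrist");P=cloud("wrist",d,c)
    if view: cv2.imwrite(f"pics/{tag}.png",p[...,::-1])
    pickle.dump((p,d,c),open(tag+".pkl","wb"))
    q=p.astype(int);z=P[...,2]
    m=(q[...,2]-q[...,0]>70)&np.isfinite(z);b=pix(m);zt=np.median(P[b[:,1],b[:,0],2]) if zs is None else zs
    ctr,sz,a=rect(b,zt,c);h=a%np.pi;x=np.array([np.cos(h),np.sin(h)]);y=np.array([-x[1],x[0]])
    o=ctr-.0125*(x+y);print("square o",o.round(4),"xhead",round(float(h),4),"ztop",round(float(zt),4),sz)
    red,_,rail=masks(p,P);print("arm",rect(pix(red),.04,c))
    r=rail&(P[...,0]>.55)&(P[...,1]<.2);print("rail",rect(pix(r),.04,c))
    print("tcp",s["tcp_pos"].round(4),"yaw",np.arctan2(T[1,0],T[0,0]).round(4),"F",s["force"].round(1),"M",s["moment"].round(2))
    return p,P,c
E
python3 - <<'E'
from meas import *
meas("w6")
E
```

```text
time_s: 10.4
tcp_pos: [0.5373, 0.0696, 0.1743]
tool_rot: [-0.001, 0.958, 0.288, -0.001]
force: [-0.1, -0.5, -2.8]
grip_width: 0.118
gripper_force: 89.0
square o [0.5564 0.0651] xhead 1.3671 ztop 0.1068 (148.38473510742188, 107.49916076660156)
arm (array([ 0.57787451, -0.04165183]), (32.16440963745117, 17.894636154174805), np.float32(1.2469534))
rail (array([0.61729913, 0.01229009]), (247.87045288085938, 30.39885711669922), np.float32(1.3682605))
tcp [0.5373 0.0696 0.1743] yaw 0.5834 F [-0.1 -0.5 -2.8] M [ 0.08  0.01 -0.01]
```

View pics/w6.png

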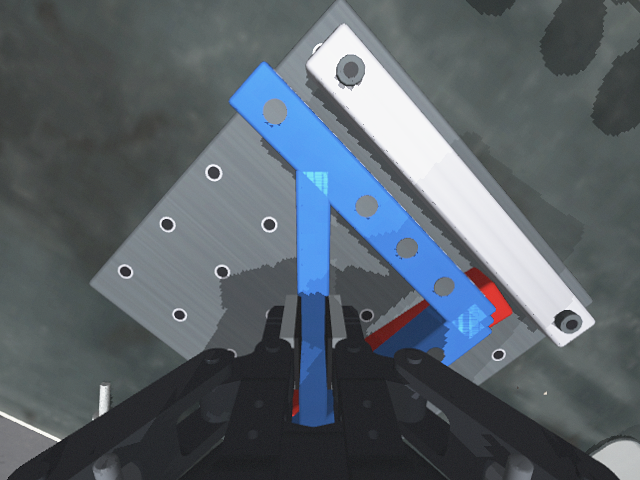

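Run:
```python
from fit import *
import pickle;p,d,c=pickle.load(open("w6.pkl","rb"))
P=cloud("wrist",d,c);print(P[110,262],P[250,310])
for zt in (.102,.1065):
    E=onplane("wrist",[[265,62],[229,100]],zt,c)[:,:2];h=1.368;x=np.array([np.cos(h),np.sin(h)]);y=np.array([-x[1],x[0]])
    print(zt,"origin",(E[0]-.15*x+.0625*(x+y)).round(4),"legw",np.linalg.norm(E[0]-E[1]))
F=np.array([.6176,.0124])-.1*np.array([np.cos(h-np.pi/2),np.sin(h-np.pi/2)]);print("F",F)
```

```text
[0.5994919  0.13316102 0.10770447] [0.56363412 0.08858237 0.10692906]
0.102 origin [0.5353 0.0685] legw 0.01922058818764529
0.1065 origin [0.535  0.0676] legw 0.018613073562479744
F [0.51964928 0.03254091]
```

```bash
python3 -m pendant '[[0.004,-0.004,0,0,0],[0.004,-0.004,0.03,0,0],[0.004,-0.004,0.055,0,0],[0.004,-0.004,0.07,0,0],[0.004,-0.004,0.073,0,0],[0.004,-0.004,0.073,0,0]]' 100
python3 - <<'E'
from meas import *
meas("w7",view=False)
E
```

```text
time_s: 11.05
tcp_pos: [0.5393, 0.0766, 0.1027]
tool_rot: [-0.0, 0.957, 0.289, -0.0]
force: [0.0, 0.6, -2.0]
grip_width: 0.11
gripper_force: 101.5
square o [0.5772 0.0507] xhead 0.7527 ztop 0.0352 (164.5608367919922, 95.86087799072266)
arm (array([ 0.56819354, -0.03797346]), (32.07646560668945, 38.19319534301758), np.float32(-0.32466042))
rail (array([0.61877374, 0.02088663]), (230.0901641845703, 30.103979110717773), np.float32(1.3685144))
tcp [0.5393 0.0766 0.1027] yaw 0.5869 F [ 0.   0.6 -2. ] M [ 0.01  0.04 -0.04]
```

```bash
python3 -m pendant '[[0,0,0.003,0,0],[0,0,0.005,0,0],[0,0,0.005,0,0]]'
```

```text
time_s: 11.4
tcp_pos: [0.5398, 0.0758, 0.0984]
tool_rot: [0.0, 0.957, 0.289, 0.001]
force: [0.7, 0.0, -2.4]
grip_width: 0.112
gripper_force: 101.6
```

```bash
python3 -m pendant '[[0,0,0.001,0,0],[0,0,0.002,0,0],[0,0,0.002,0,0]]'
python3 - <<'E'
from h import *
s,T=tool();h=1.368-np.pi/2;fx=np.array([np.cos(h),np.sin(h),0]);fy=np.array([-np.sin(h),np.cos(h),0])
print("tool axes of fixture +x",(T.T@fx).round(3),"-y",(-T.T@fy).round(3))
rel=s["tcp_pos"]-np.array([.51965,.03254,0]);print("tcp in fixture",rel@fx,rel@fy,s["force"])
E
```

```text
time_s: 11.7
tcp_pos: [0.5399, 0.0759, 0.0975]
tool_rot: [0.0, 0.957, 0.289, 0.0]
force: [-3.6, 1.0, 6.1]
grip_width: 0.113
gripper_force: 102.7
tool axes of fixture +x [0.705 0.709 0.001] -y [-0.709  0.705 -0.   ]
tcp in fixture 0.011128502979805143 0.04652966625322415 [-3.58945125  1.02976106  6.05367428]
```

```bash
python3 -m pendant '[[0.0035,0.0035,-0.0005,0,0],[0.007,0.007,-0.0005,0,0],[0.003,0.011,-0.0005,0,0],[-0.003,0.017,-0.0005,0,0],[-0.003,0.017,-0.0005,0,0]]'
cat > fx.py <<'E'
from h import *
def st():
    s,T=tool();h=1.368-np.pi/2;fx=np.array([np.cos(h),np.sin(h),0]);fy=np.array([-np.sin(h),np.cos(h),0])
    rel=s["tcp_pos"]-np.array([.51965,.03254,0]);print("tcp fix",(rel@fx).round(4),(rel@fy).round(4),"F fix",(s["force"]@fx).round(1),(s["force"]@fy).round(1),s["force"][2].round(1),"M",s["moment"].round(2),"yaw",np.arctan2(T[1,0],T[0,0]).round(4))
if __name__=="__main__": st()
E
python3 fx.py
```

```text
time_s: 12.2
tcp_pos: [0.5473, 0.0592, 0.0975]
tool_rot: [0.001, 0.958, 0.288, 0.001]
force: [0.4, 1.0, 4.3]
grip_width: 0.111
gripper_force: 102.4
tcp fix 0.0218 0.0317 F fix 0.2 1.1 4.3 M [0.11 0.   0.09] yaw 0.585
```

Now press on in −y in small steps toward the arm.

```bash
python3 -m pendant '[[-0.002,0.002,0,0,0],[-0.004,0.004,0,0,0],[-0.006,0.006,0,0,0],[-0.007,0.007,0,0,0],[-0.007,0.007,0,0,0]]'; python3 fx.py
```

```text
time_s: 12.7
tcp_pos: [0.5455, 0.0513, 0.0974]
tool_rot: [-0.001, 0.958, 0.288, 0.002]
force: [0.1, 6.7, 4.3]
grip_width: 0.116
gripper_force: 102.6
tcp fix 0.0215 0.0236 F fix -1.3 6.6 4.3 M [ 1.1  -0.13 -0.25] yaw 0.5839
```

```bash
python3 -m pendant '[[-0.001,0.001,0,0,0],[-0.002,0.002,0,0,0],[-0.003,0.003,0,0,0],[-0.003,0.003,0,0,0]]'; python3 fx.py
python3 - <<'E'
from meas import *
meas("w8")
E
```

```text
time_s: 13.1
tcp_pos: [0.5445, 0.0475, 0.0974]
tool_rot: [-0.001, 0.958, 0.288, 0.002]
force: [0.9, 8.2, 5.8]
grip_width: 0.115
gripper_force: 102.7
tcp fix 0.0213 0.0196 F fix -0.7 8.2 5.8 M [ 1.24 -0.05 -0.26] yaw 0.5838
square o [0.5824 0.0214] xhead 0.7365 ztop 0.0302 (164.23367309570312, 95.86016845703125)
arm (array([ 0.57309241, -0.03913728]), (30.79985237121582, 28.654314041137695), np.float32(1.339105))
rail (array([0.61726758, 0.01174696]), (246.6961669921875, 29.889543533325195), np.float32(1.3685349))
tcp [0.5445 0.0475 0.0974] yaw 0.5838 F [0.9 8.2 5.8] M [ 1.24 -0.05 -0.26]
```

View pics/w8.png

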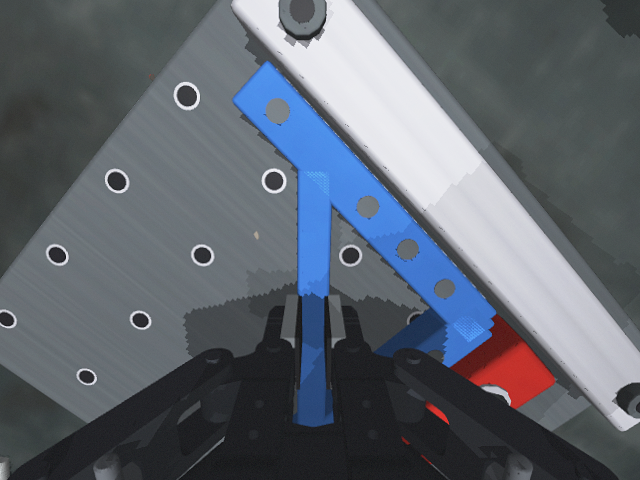

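```bash
python3 -m pendant '[[0.001,0.001,0,0,0],[0.002,0.002,0,0,0],[0.003,0.003,0,0,0],[0.003,0.003,0,0,0]]'; python3 fx.py;  python3 -m pendant '[[-0.001,0.001,0,0,0],[-0.0015,0.0015,0,0,0],[-0.0015,0.0015,0,0,0]]'; python3 fx.py
```

```text
time_s: 13.55
tcp_pos: [0.5453, 0.0474, 0.0974]
tool_rot: [-0.003, 0.958, 0.288, -0.003]
force: [-9.4, 8.5, 16.9]
grip_width: 0.118
gripper_force: 104.2
tcp fix 0.0221 0.0197 F fix -10.9 6.5 16.9 M [ 1.5   1.63 -0.21] yaw 0.5844
time_s: 13.85
tcp_pos: [0.5456, 0.0462, 0.0974]
tool_rot: [-0.004, 0.958, 0.288, -0.001]
force: [-6.5, 12.4, 13.5]
grip_width: 0.118
gripper_force: 103.8
tcp fix 0.0227 0.0186 F fix -8.9 10.8 13.5 M [ 2.02  1.14 -0.3 ] yaw 0.5837
```

```bash
python3 -m pendant '[[-0.0007,0.0007,0,0,0],[-0.0014,0.0014,0,0,0],[-0.0014,0.0014,0,0,0]]'; python3 fx.py;  python3 -m pendant '[[0,0.0014,0,0,0],[0,0.0028,0,0,0],[0,0.0028,0,0,0]]'; python3 fx.py
python3 - <<'E'
from meas import *
p,P,c=meas("w9")
E
```

```text
time_s: 14.15
tcp_pos: [0.5459, 0.0446, 0.0974]
tool_rot: [-0.004, 0.958, 0.288, -0.0]
force: [-4.3, 13.9, 10.6]
grip_width: 0.11
gripper_force: 103.5
tcp fix 0.0233 0.0171 F fix -7.1 12.7 10.6 M [ 2.25  0.79 -0.21] yaw 0.5834
time_s: 14.45
tcp_pos: [0.5463, 0.0442, 0.0974]
tool_rot: [-0.006, 0.958, 0.287, -0.001]
force: [-8.2, 20.6, 14.9]
grip_width: 0.112
gripper_force: 104.0
tcp fix 0.0237 0.0168 F fix -12.2 18.5 14.9 M [ 3.42  1.28 -0.19] yaw 0.5828
square o [0.5834 0.0186] xhead 0.733 ztop 0.0302 (164.360107421875, 96.25001525878906)
arm (array([ 0.57418243, -0.0392669 ]), (30.4440975189209, 26.814130783081055), np.float32(1.3655599))
rail (array([0.61735718, 0.01158872]), (246.3207550048828, 29.75424575805664), np.float32(1.3687397))
tcp [0.5463 0.0442 0.0974] yaw 0.5828 F [-8.2 20.6 14.9] M [ 3.42  1.28 -0.19]
```

View pics/w9.png

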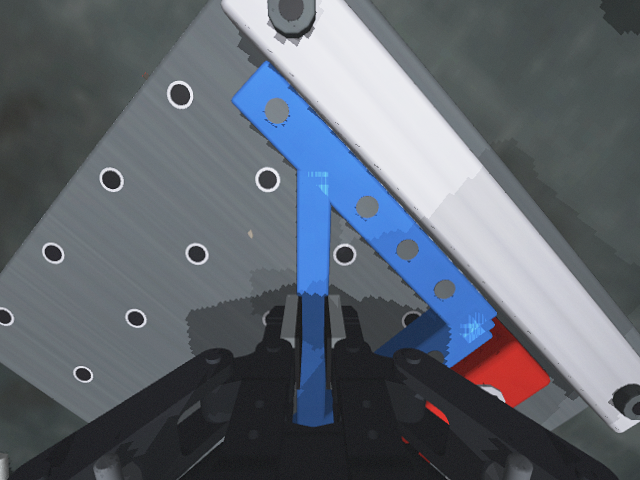

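```bash
cat > edge.py <<'E'
from fit import *
import pickle
def line(X,nrm):
    "robust line through edge pts; returns heading, pts"
    vx,vy,x0,y0=cv2.fitLine((X*1000).astype(np.float32),cv2.DIST_HUBER,0,.01,.01).ravel()
    return np.arctan2(vy,vx)%np.pi,np.array([x0,y0])/1000
def run(tag):
    p,d,c=pickle.load(open(tag+".pkl","rb"));P=cloud("wrist",d,c);q=p.astype(int)
    blue=(q[...,2]-q[...,0]>70); h=1.3685;fx=np.array([np.sin(h),-np.cos(h)]);fy=np.array([np.cos(h),np.sin(h)]);F=np.array([.51965,.03254])
    def prof(px,z,ax,lo,hi,side):
        X=onplane("wrist",px,z,c)[:,:2]-F;a=X@fx;b=X@fy
        if ax: a,b=b,a
        bins=np.arange(lo,hi,.004);out=[]
        for k in bins:
            m=(b>k)&(b<k+.004)
            if m.sum()>3: out.append((k+.002,np.max(a[m]) if side>0 else np.min(a[m])))
        o=np.array(out);f=np.polyfit(o[:,0],o[:,1],1);r=o[:,1]-np.polyval(f,o[:,0]);g=abs(r)<2*r.std()+1e-5;f=np.polyfit(o[g,0],o[g,1],1);return f.round(4),len(o)
    bp=pix(blue);print("leg outer x=f(y)",prof(bp,.030,0,-.03,.10,1))
    red,_,rail=masks(p,P);rp=pix(rail&(P[...,0]>.55)&(P[...,1]<.2));print("rail face",prof(rp,.040,0,-.03,.10,-1),"rail back",prof(rp,.040,0,-.03,.08,1))
    rd=pix(red);X=onplane("wrist",rd,.04,c)[:,:2]-F;print("arm rect",rect(rd,.04,c)[1:],"arm y range",(X@fy).min(),(X@fy).max(),"x",(X@fx).min(),(X@fx).max())
    print("arm end x=f(y)",prof(rd,.040,0,-.07,-.05,1)," arm face y",prof(rd,.04,1,.062,.078,1)," leg end y=",prof(bp,.03,1,.068,.084,1))
if __name__=="__main__":
    import sys
    for t in sys.argv[1:]: print(t);run(t)
E
python3 edge.py w8 w9
```

```text
w8
leg outer x=f(y) (array([0.0133, 0.0821]), 33)
rail face (array([-0.0017,  0.0851]), 33) rail back (array([0.0013, 0.1145]), 28)
arm rect ((30.79985237121582, 28.654314041137695), np.float32(1.339105)) arm y range -0.07515604733501985 -0.043829434211476906 x 0.05284296204535505 0.0813582646578887
arm end x=f(y) (array([0.0316, 0.0829]), 6)  arm face y (array([-0.0231, -0.0428]), 4)  leg end y= (array([-0.0201,  0.1069]), 4)
w9
leg outer x=f(y) (array([0.0131, 0.0838]), 33)
rail face (array([-0.001 ,  0.0852]), 33) rail back (array([0.0016, 0.1146]), 28)
arm rect ((30.4440975189209, 26.814130783081055), np.float32(1.3655599)) arm y range -0.07463616041876675 -0.04413754906407877 x 0.054476586355419236 0.0812845169977412
arm end x=f(y) (array([0.0124, 0.0818]), 6)  arm face y (array([-0.0045, -0.0439]), 4)  leg end y= (array([-0.0118,  0.1039]), 4)
```

```bash
python3 -m pendant '[[0,0,-0.0003,-0.009,0],[0,0,-0.0003,-0.018,0],[0,0.001,-0.0003,-0.018,0],[0,0.002,-0.0003,-0.018,0],[0,0.002,-0.0003,-0.018,0]]'; python3 fx.py
python3 - <<'E'
from meas import *
p,P,c=meas("w10",view=False)
E
python3 edge.py w10
```

```text
time_s: 15.0
tcp_pos: [0.5464, 0.0439, 0.0973]
tool_rot: [-0.008, 0.955, 0.295, -0.002]
force: [-9.0, 24.0, 16.1]
grip_width: 0.114
gripper_force: 104.5
tcp fix 0.024 0.0165 F fix -13.7 21.7 16.1 M [ 4.11  1.53 -0.53] yaw 0.5995
square o [0.5834 0.0185] xhead 0.7344 ztop 0.0302 (164.5521240234375, 96.41146850585938)
arm (array([ 0.57462067, -0.03939278]), (30.389911651611328, 25.70551109313965), np.float32(1.3539366))
rail (array([0.61727161, 0.01144392]), (246.2770233154297, 29.810274124145508), np.float32(1.3683797))
tcp [0.5464 0.0439 0.0973] yaw 0.5995 F [-9.  24.  16.1] M [ 4.11  1.53 -0.53]
w10
leg outer x=f(y) (array([0.0127, 0.0838]), 33)
rail face (array([-0.0012,  0.0852]), 33) rail back (array([0.0017, 0.1146]), 28)
arm rect ((30.389911651611328, 25.70551109313965), np.float32(1.3539366)) arm y range -0.07467911123930839 -0.044081702629180076 x 0.05566866479162164 0.08129888160488138
arm end x=f(y) (array([0.0147, 0.082 ]), 6)  arm face y (array([-0.0098, -0.0436]), 4)  leg end y= (array([-0.0115,  0.1039]), 4)
```

Run:
```python
from edge import *
h=1.3685;fx=np.array([np.sin(h),-np.cos(h)]);fy=np.array([np.cos(h),np.sin(h)]);F=np.array([.51965,.03254])
for t,z in (("w6",.107),("w7",.0355),("w8",.030),("w9",.030),("w10",.030)):
    p,d,c=pickle.load(open(t+".pkl","rb"));q=p.astype(int);m=(q[...,2]-q[...,0]>50)
    o=-c[2].T@c[3];print(t,"cam fix",(o[:2]-F)@fx,(o[:2]-F)@fy,o[2])
    bp=pix(m);X=onplane("wrist",bp,z,c)[:,:2]-F;a=X@fx;b=X@fy
    r=[(k,a[(b>k)&(b<k+.004)].max()) for k in np.arange(b.max()-.145,b.max()-.006,.012)]
    r=np.array(r);print((r[:,1]*1000).round(1),np.polyfit(r[1:,0],r[1:,1],1).round(4),"inner",)
    P=cloud("wrist",d,c);zz=[np.median(P[bp[(b>k)&(b<k+.004)&(a>a[(b>k)&(b<k+.004)].max()-.012)][:,1],bp[(b>k)&(b<k+.004)&(a>a[(b>k)&(b<k+.004)].max()-.012)][:,0],2]) for k in np.arange(b.max()-.13,b.max()-.006,.03)];print("z",np.round(zz,4))
```

```text
w6 cam fix 0.06717047182937397 0.09681177528130006 0.24437129981986735
[66.6 70.6 70.8 70.8 70.8 70.7 70.8 70.8 70.8 70.8 70.7 70.8] [0.0008 0.0707] inner
z [nan nan nan nan nan]
w7 cam fix 0.06728010015251602 0.10433491366064927 0.172896809508932
[67.7 71.6 71.5 71.4 71.5 71.4 71.4 71.3 71.2 71.  71.1 71.1] [-0.0043  0.0716] inner
z [   nan    nan 0.035     nan 0.0357]
w8 cam fix 0.07825308839379863 0.07639108908779291 0.16802637308462712
[80.5 81.8 82.2 82.2 82.4 82.5 82.7 82.9 83.  83.1 83.3 83.5] [0.0132 0.0823] inner
z [   nan    nan 0.0303 0.0302 0.0302]
w9 cam fix 0.08138705061176658 0.07305981724143791 0.16773476419735087
[82.2 83.5 83.7 83.9 83.8 84.2 84.2 84.4 84.5 84.7 85.  85.1] [0.013  0.0839] inner
z [   nan    nan    nan    nan 0.0303]
w10 cam fix 0.0808627558237083 0.07359030142115316 0.16772418696031227
[82.  83.5 83.7 83.8 84.  84.1 84.3 84.3 84.5 84.7 84.9 85.1] [0.0129 0.0839] inner
z [0.0301    nan    nan    nan    nan]
```

```bash
python3 -m pendant '[[0.0018,-0.0017,-0.0003,-0.015,0],[0.0018,-0.0017,-0.0003,-0.03,0],[0.0025,-0.001,-0.0003,-0.03,0],[0.0032,-0.0003,-0.0003,-0.03,0],[0.0032,-0.0003,-0.0003,-0.03,0]]' 120; python3 fx.py
python3 - <<'E'
from meas import *
p,P,c=meas("w11",view=False)
E
python3 edge.py w11
```

```text
time_s: 15.55
tcp_pos: [0.5469, 0.0442, 0.0974]
tool_rot: [-0.007, 0.951, 0.309, -0.005]
force: [-15.2, 17.5, 21.2]
grip_width: 0.107
gripper_force: 121.2
tcp fix 0.0243 0.0169 F fix -18.4 14.0 21.2 M [ 2.92  2.55 -1.07] yaw 0.6287
square o [0.5834 0.0184] xhead 0.7381 ztop 0.0302 (164.96896362304688, 95.9339599609375)
arm (array([ 0.57562274, -0.03951215]), (30.42153549194336, 23.7315731048584), np.float32(1.356815))
rail (array([0.61721179, 0.01115608]), (245.90211486816406, 29.78950309753418), np.float32(1.368424))
tcp [0.5469 0.0442 0.0974] yaw 0.6287 F [-15.2  17.5  21.2] M [ 2.92  2.55 -1.07]
w11
leg outer x=f(y) (array([0.0134, 0.0838]), 33)
rail face (array([-0.0013,  0.0852]), 33) rail back (array([-1.000e-04,  1.146e-01]), 28)
arm rect ((30.42153549194336, 23.7315731048584), np.float32(1.356815)) arm y range -0.0745877947237307 -0.04402480015200698 x 0.05761153373512875 0.08131395630403457
arm end x=f(y) (array([0.0194, 0.0823]), 6)  arm face y (array([-0.0222, -0.0427]), 4)  leg end y= (array([-0.0149,  0.1042]), 4)
```

```bash
python3 -m pendant '[[0,-0.003,-0.0003,0,0],[0,-0.006,-0.0006,0,0],[0,-0.007,-0.0008,0,0],[0,-0.007,-0.0008,0,0]]'; python3 fx.py
python3 - <<'E'
from meas import *
p,P,c=meas("w12",view=False)
b=pix(p[...,2].astype(int)-p[...,0]>70);X=P[b[:,1],b[:,0]];X=X[np.isfinite(X[:,2])&(abs(X[:,2]-.03)<.006)];A=np.c_[X[:,:2]-[.546,.044],np.ones(len(X))];print("plane",np.linalg.lstsq(A,X[:,2],rcond=None)[0])
E
python3 edge.py w12
```

```text
time_s: 16.0
tcp_pos: [0.5465, 0.0449, 0.0975]
tool_rot: [-0.001, 0.95, 0.311, -0.002]
force: [-6.1, 1.6, 6.5]
grip_width: 0.108
gripper_force: 119.8
tcp fix 0.0238 0.0175 F fix -6.3 0.3 6.5 M [ 0.19  0.93 -0.65] yaw 0.6325
square o [0.5844 0.0191] xhead 0.7591 ztop 0.0302 (164.7531280517578, 96.22882843017578)
arm (array([ 0.57580231, -0.03900902]), (30.640260696411133, 23.57451057434082), np.float32(1.3735152))
rail (array([0.61720752, 0.01127303]), (246.02255249023438, 29.819522857666016), np.float32(1.368179))
tcp [0.5465 0.0449 0.0975] yaw 0.6325 F [-6.1  1.6  6.5] M [ 0.19  0.93 -0.65]
plane [-0.00066777  0.00152308  0.03023093]
w12
leg outer x=f(y) (array([-0.011 ,  0.0847]), 33)
rail face (array([-0.0013,  0.0851]), 33) rail back (array([0.0002, 0.1145]), 28)
arm rect ((30.640260696411133, 23.57451057434082), np.float32(1.3735152)) arm y range -0.07414476777269959 -0.04353622665150781 x 0.05752696281027991 0.08116027455298755
arm end x=f(y) (array([-0.0016,  0.081 ]), 6)  arm face y (array([ 0.0162, -0.0449]), 4)  leg end y= (array([0.0102, 0.1034]), 4)
```

```bash
python3 -m pendant '[[0.001,0.0011,0,0.012,0],[0,0.002,-0.0003,0.012,0],[-0.0012,0.0031,-0.0005,0.012,0],[-0.0012,0.0031,-0.0005,0.012,0]]'; python3 fx.py
python3 - <<'E'
from meas import *
p,P,c=meas("w13",view=False)
E
python3 edge.py w13
```

```text
time_s: 16.45
tcp_pos: [0.5466, 0.0441, 0.0975]
tool_rot: [-0.004, 0.952, 0.305, -0.002]
force: [-5.8, 10.2, 5.4]
grip_width: 0.105
gripper_force: 119.4
tcp fix 0.0241 0.0168 F fix -7.8 8.8 5.4 M [ 1.78  0.95 -0.47] yaw 0.6198
square o [0.5843 0.0191] xhead 0.7597 ztop 0.0302 (164.8469696044922, 96.1282958984375)
arm (array([ 0.57548334, -0.03904636]), (30.39390754699707, 24.258132934570312), np.float32(1.3768212))
rail (array([0.61725952, 0.01131765]), (245.8660888671875, 29.801725387573242), np.float32(1.3685399))
tcp [0.5466 0.0441 0.0975] yaw 0.6198 F [-5.8 10.2  5.4] M [ 1.78  0.95 -0.47]
w13
leg outer x=f(y) (array([-0.0116,  0.0847]), 33)
rail face (array([-0.0009,  0.0851]), 33) rail back (array([0.0016, 0.1145]), 28)
arm rect ((30.39390754699707, 24.258132934570312), np.float32(1.3768212)) arm y range -0.07414243480810573 -0.04373692257877084 x 0.056825834493172384 0.08121745938785485
arm end x=f(y) (array([-0.0056,  0.0808]), 6)  arm face y (array([ 0.0092, -0.0445]), 4)  leg end y= (array([0.0003, 0.1039]), 4)
```

```bash
python3 -m pendant '[[0.0007,0.0007,0,0.015,0],[0.0014,0.0015,-0.0002,0.025,0],[0.0014,0.0015,-0.0002,0.025,0]]'; python3 fx.py
python3 - <<'E'
from meas import *
p,P,c=meas("w14",view=False)
E
python3 edge.py w14
```

```text
time_s: 16.8
tcp_pos: [0.547, 0.0441, 0.0975]
tool_rot: [-0.004, 0.956, 0.294, -0.004]
force: [-10.3, 10.5, 10.3]
grip_width: 0.108
gripper_force: 119.7
tcp fix 0.0244 0.0168 F fix -12.2 8.2 10.3 M [ 1.82  1.72 -0.03] yaw 0.5967
square o [0.5843 0.019 ] xhead 0.759 ztop 0.0302 (164.79928588867188, 96.15848541259766)
arm (array([ 0.57514044, -0.03898082]), (30.76263427734375, 25.378854751586914), np.float32(1.4120077))
rail (array([0.61733679, 0.01147758]), (246.20480346679688, 29.72345733642578), np.float32(1.3686348))
tcp [0.547  0.0441 0.0975] yaw 0.5967 F [-10.3  10.5  10.3] M [ 1.82  1.72 -0.03]
w14
leg outer x=f(y) (array([-0.0116,  0.0847]), 33)
rail face (array([-0.0011,  0.0852]), 33) rail back (array([0.0018, 0.1146]), 28)
arm rect ((30.76263427734375, 25.378854751586914), np.float32(1.4120077)) arm y range -0.07414410197457785 -0.042994561507140205 x 0.0555114658164879 0.0812264351178553
arm end x=f(y) (array([-0.0105,  0.0805]), 6)  arm face y (array([ 0.0067, -0.0443]), 4)  leg end y= (array([0.0097, 0.1032]), 4)
```

```bash
python3 -m pendant '[[-0.0005,0.0005,-0.0003,0.015,0],[-0.001,0.001,-0.0005,0.03,0],[-0.001,0.001,-0.0005,0.03,0]]'; python3 fx.py
python3 - <<'E'
from meas import *
p,P,c=meas("w15",view=False)
for n in ["scene","side"]:
    p,d=viewer.get_image(n);cv2.imwrite(f"pics/{n}15.png",p[...,::-1]);np.savez(f"{n}15.npz",p=p,d=d)
    q=p.astype(int);m=(q[...,0]-q[...,1]>70);m[:180]=0;m[300:]=0;m[:,:280]=0;m[:,430:]=0;b=pix(m);X=onplane(n,b,.04);print(n,len(b));
    X=X[:,:2];r=cv2.minAreaRect((X*1000).astype(np.float32));print(r)
    p=np.load(f"{n}0.npz")["p"];q=p.astype(int);m=(q[...,0]-q[...,1]>70);m[:180]=0;m[300:]=0;m[:,:280]=0;m[:,430:]=0;b=pix(m);X=onplane(n,b,.04);print("before",len(b),cv2.minAreaRect((X[:,:2]*1000).astype(np.float32)))
E
python3 edge.py w15
```

```text
time_s: 17.15
tcp_pos: [0.547, 0.0438, 0.0975]
tool_rot: [-0.005, 0.96, 0.28, -0.003]
force: [-7.6, 14.8, 4.8]
grip_width: 0.103
gripper_force: 119.3
tcp fix 0.0245 0.0165 F fix -10.5 13.0 4.8 M [2.48 1.19 0.39] yaw 0.5677
square o [0.5844 0.0188] xhead 0.7559 ztop 0.0302 (164.51150512695312, 95.94780731201172)
arm (array([ 0.5738183 , -0.03881843]), (30.415773391723633, 27.323225021362305), np.float32(1.3816024))
rail (array([0.61744702, 0.01173826]), (246.40109252929688, 29.719053268432617), np.float32(1.3678557))
tcp [0.547  0.0438 0.0975] yaw 0.5677 F [-7.6 14.8  4.8] M [2.48 1.19 0.39]
scene 358
((474.94891357421875, -15.32763671875), (39.02684020996094, 155.00848388671875), 77.5136947631836)
before 571 ((495.4085388183594, -12.713447570800781), (40.2944221496582, 191.5634765625), 71.38555145263672)
side 272
((460.9849853515625, 5.147621154785156), (68.23441314697266, 135.58920288085938), 80.44186401367188)
before 614 ((493.6282653808594, 3.87982177734375), (70.75718688964844, 202.34255981445312), 70.52523040771484)
w15
leg outer x=f(y) (array([-0.0086,  0.0848]), 33)
rail face (array([-0.0008,  0.0853]), 33) rail back (array([0.0017, 0.1146]), 28)
arm rect ((30.415773391723633, 27.323225021362305), np.float32(1.3816024)) arm y range -0.0743359746532913 -0.04368017288108592 x 0.05356178519424475 0.08119897392493167
arm end x=f(y) (array([-0.0132,  0.0803]), 6)  arm face y (array([ 0.0165, -0.045 ]), 4)  leg end y= (array([0.0123, 0.1027]), 4)
```

```bash
python3 -m pendant '[[0,0.0007,0,0.01,0],[0,0.0014,-0.0002,0.02,0],[0,0.0014,-0.0002,0.02,0]]'; python3 fx.py
python3 - <<'E'
from meas import *
p,P,c=meas("w16",view=False)
E
python3 edge.py w16
```

```text
time_s: 17.6
tcp_pos: [0.5473, 0.0437, 0.0975]
tool_rot: [-0.006, 0.963, 0.271, -0.004]
force: [-8.6, 18.3, 5.8]
grip_width: 0.107
gripper_force: 119.9
tcp fix 0.0249 0.0165 F fix -12.1 16.2 5.8 M [3.1  1.31 0.73] yaw 0.5486
square o [0.5847 0.0187] xhead 0.7527 ztop 0.0302 (164.36624145507812, 96.27317810058594)
arm (array([ 0.57352478, -0.03854653]), (30.914276123046875, 28.488513946533203), np.float32(1.3876337))
rail (array([0.61749866, 0.01169403]), (246.44552612304688, 29.651187896728516), np.float32(1.3681093))
tcp [0.5473 0.0437 0.0975] yaw 0.5486 F [-8.6 18.3  5.8] M [3.1  1.31 0.73]
w16
leg outer x=f(y) (array([-0.0046,  0.0849]), 33)
rail face (array([-0.0011,  0.0854]), 33) rail back (array([0.0017, 0.1146]), 28)
arm rect ((30.914276123046875, 28.488513946533203), np.float32(1.3876337)) arm y range -0.07437054055512013 -0.04329763190095615 x 0.05257900850206512 0.08131169254468155
arm end x=f(y) (array([-0.0149,  0.0803]), 6)  arm face y (array([-0.0044, -0.0434]), 4)  leg end y= (array([0.0083, 0.103 ]), 4)
```

```bash
python3 -m pendant '[[0.0003,0.0007,0,0.01,0],[0.0006,0.0014,-0.0002,0.02,0],[0.0006,0.0014,-0.0002,0.02,0]]'; python3 fx.py
python3 - <<'E'
from meas import *
p,P,c=meas("w17",view=False)
cv2.imwrite("pics/w17c.png",cv2.resize(p[220:460,340:600,::-1],None,fx=3,fy=2.5*1.0,interpolation=cv2.INTER_NEAREST)[:600,:800])
E
python3 edge.py w17
```

```text
time_s: 17.95
tcp_pos: [0.5478, 0.0437, 0.0975]
tool_rot: [-0.007, 0.965, 0.262, -0.004]
force: [-9.1, 21.4, 7.0]
grip_width: 0.102
gripper_force: 120.7
tcp fix 0.0253 0.0166 F fix -13.2 19.1 7.0 M [3.56 1.57 0.98] yaw 0.5296
square o [0.5847 0.0188] xhead 0.7461 ztop 0.0302 (164.35821533203125, 96.37958526611328)
arm (array([ 0.57300092, -0.03869502]), (30.41989517211914, 29.498342514038086), np.float32(1.381277))
rail (array([0.61751489, 0.01169619]), (246.4243927001953, 29.686208724975586), np.float32(1.3679429))
tcp [0.5478 0.0437 0.0975] yaw 0.5296 F [-9.1 21.4  7. ] M [3.56 1.57 0.98]
w17
leg outer x=f(y) (array([0.0002, 0.0851]), 33)
rail face (array([-0.0006,  0.0854]), 33) rail back (array([0.0013, 0.1147]), 28)
arm rect ((30.41989517211914, 29.498342514038086), np.float32(1.381277)) arm y range -0.07437561484212221 -0.0438240866646347 x 0.051669296045644436 0.08144136404648646
arm end x=f(y) (array([-0.0168,  0.0803]), 6)  arm face y (array([ 0.006 , -0.0443]), 4)  leg end y= (array([0.005 , 0.1032]), 4)
```

```bash
cat > armfit.py <<'E'
from fit import *
from scipy.optimize import minimize_scalar,minimize
import pickle
h=1.3683-np.pi/2;X=np.array([np.cos(h),np.sin(h)]);Y=np.array([-X[1],X[0]]);F=np.array([.6173,.0122])-.1*X
piv=F+.05*X-.06*Y
def corners(a,off):
    c,s=np.cos(h+a),np.sin(h+a);out=[]
    for x in (-.159,.031):
        for y in (-.015,.015):
            for z in (.01,.04): out.append([piv[0]+off[0]+c*x-s*y,piv[1]+off[1]+s*x+c*y,z])
    return out
S=4
def sil(n,a,off,c):
    q=proj(n,corners(a,off),c);hull=cv2.convexHull((q*S*16+S*8).astype(np.int32).reshape(-1,1,2))
    im=np.zeros((480*S,640*S),np.uint8);cv2.fillConvexPoly(im,hull,255,cv2.LINE_8,4)
    return cv2.resize(im,(640,480),interpolation=cv2.INTER_AREA)/255.
def cost(n,p,a,off,c,roi):
    q=p.astype(int);red=np.clip((q[...,0]-q[...,1]-25)/60.,0,1)
    known=(q[...,2]-q[...,0]<40)&(q.max(2)>45)   # not blue, not black gripper
    k=cv2.erode(known.astype(np.uint8),np.ones((3,3)))>0
    m=sil(n,a,off,c);w=(k|(red>.5))&roi
    return (np.abs(m-red)*w).sum()
def best(n,p,off,c,roi):
    A=np.arange(-.16,.06,.004);v=[cost(n,p,a,off,c,roi) for a in A];i=int(np.argmin(v))
    A=np.arange(A[i]-.006,A[i]+.0061,.001);v=[cost(n,p,a,off,c,roi) for a in A];return A[int(np.argmin(v))],min(v)
def roi_of(n,c):
    q=np.vstack([proj(n,corners(a,(0,0)),c) for a in (-.16,0,.06)]);r=np.zeros((480,640),bool)
    x0,y0=np.clip(q.min(0)-4,0,639).astype(int);x1,y1=(q.max(0)+4).astype(int);r[y0:y1,x0:x1]=1;return r
if __name__=="__main__":
    import sys
    for n in ("scene","side"):
        c=cam(n);r=roi_of(n,c);p=np.load(n+"0.npz")["p"]
        G=[(cost(n,p,-.119,(x,y),c,r),x,y) for x in np.arange(-.006,.0061,.001) for y in np.arange(-.006,.0061,.001)]
        off=min(G)[1:];print(n,"off",off,"a0",best(n,p,off,c,r))
        for t in sys.argv[1].split(","): print(t,best(n,np.load(n+t+".npz")["p"],off,c,r))
    for t in sys.argv[2].split(","):
        p,d,c=pickle.load(open(t+".pkl","rb"));r=roi_of("wrist",c);print(t,best("wrist",p,(0,0),c,r))
E
python3 - <<'E'
from h import *
for n in ("scene","side"):
    p,d=viewer.get_image(n);np.savez(f"{n}17.npz",p=p,d=d)
E
python3 armfit.py 15,17 w1,w7,w8,w11,w12,w15,w17
```

```text
scene off (np.float64(0.004999999999999999), np.float64(-0.006)) a0 (np.float64(-0.12399999999999997), np.float64(151.27647058823533))
15 (np.float64(-0.044999999999999894), np.float64(234.95098039215688))
17 (np.float64(-0.044999999999999894), np.float64(238.75098039215686))
side off (np.float64(0.0), np.float64(-0.006)) a0 (np.float64(-0.13899999999999998), np.float64(125.87745098039215))
15 (np.float64(-0.03899999999999989), np.float64(243.26862745098038))
17 (np.float64(-0.03899999999999989), np.float64(240.74019607843138))
w1 (np.float64(-0.10699999999999996), np.float64(866.8774509803923))
w7 (np.float64(-0.06799999999999992), np.float64(4006.0058823529407))
w8 (np.float64(1.3877787807814457e-16), np.float64(2249.6019607843136))
w11 (np.float64(0.033000000000000175), np.float64(1558.621568627451))
w12 (np.float64(0.05000000000000019), np.float64(1549.5901960784313))
w15 (np.float64(0.044000000000000185), np.float64(1884.6666666666665))
w17 (np.float64(0.044000000000000185), np.float64(2004.7205882352941))
```

```bash
cat > prof.py <<'E'
from armfit import *
import sys
def prof(n,p,c,z=.04,th=60):
    q=p.astype(int);r=roi_of(n,c);m=(q[...,0]-q[...,1]>th)&r;v,u=np.nonzero(m)
    W=onplane(n,np.c_[u,v],z,c)[:,:2]-piv;x=W@X;y=W@Y
    print(n,len(u))
    for k in np.arange(-.16,.03,.012):
        s=(x>=k)&(x<k+.012)
        if s.sum()>2: print(f"{k+.006:.3f}: n{s.sum()} {y[s].min()*1000:.1f} {y[s].max()*1000:.1f}",end=" | ")
    print()
for n in ("scene","side"):
    c=cam(n)
    for t in ("0",)+tuple(sys.argv[1].split(",")): prof(n,np.load(n+t+".npz")["p"],c)
for t in sys.argv[2].split(","):
    p,d,c=pickle.load(open(t+".pkl","rb"));print(t);prof("wrist",p,c)
E
python3 prof.py 17 w1,w8,w17
```

```text
scene 620
-0.154: n44 1.3 43.2 | -0.142: n45 -0.3 43.4 | -0.130: n44 -1.8 42.0 | -0.118: n43 -3.3 40.6 | -0.106: n43 -4.9 39.3 | -0.094: n43 -6.5 37.9 | -0.082: n43 -8.0 36.5 | -0.070: n42 -9.7 35.1 | -0.058: n41 -11.3 32.1 | -0.046: n40 -11.2 30.6 | -0.034: n41 -12.8 29.2 | -0.022: n41 -14.4 27.7 | -0.010: n30 -14.4 26.2 | 0.002: n19 7.0 24.8 | 0.014: n36 -19.4 23.1 | 0.026: n25 -19.4 14.5 | 
scene 407
-0.154: n43 -15.8 26.5 | -0.142: n41 -14.0 26.7 | -0.130: n41 -13.9 25.4 | -0.118: n31 -13.8 18.7 | -0.106: n29 -11.9 17.2 | -0.094: n28 -11.8 15.9 | -0.082: n26 -11.6 14.4 | -0.070: n26 -11.5 14.7 | -0.058: n25 -11.4 14.8 | -0.046: n24 -11.2 15.1 | -0.034: n27 -12.8 15.4 | -0.022: n31 -14.4 17.3 | -0.010: n25 -16.2 17.4 | 
side 648
-0.154: n44 2.8 71.8 | -0.142: n45 1.1 70.4 | -0.130: n46 -1.8 68.9 | -0.118: n43 -2.4 67.4 | -0.106: n44 -4.2 64.8 | -0.094: n42 -3.0 65.9 | -0.082: n43 -5.9 64.4 | -0.070: n44 -7.7 62.9 | -0.058: n43 -9.5 61.4 | -0.046: n41 -11.3 58.8 | -0.034: n42 -13.1 57.2 | -0.022: n43 -16.0 55.7 | -0.010: n34 -13.7 54.2 | 0.002: n29 2.0 52.6 | 0.014: n33 -17.4 47.6 
[... 346 characters left out ...]
8 | 
w1
wrist 4487
-0.154: n57 19.0 34.3 | -0.142: n135 20.4 42.1 | -0.130: n262 1.0 41.2 | -0.118: n286 -0.4 39.9 | -0.106: n292 -2.1 38.7 | -0.094: n305 -3.4 37.4 | -0.082: n306 -4.8 35.8 | -0.070: n318 -6.4 34.6 | -0.058: n327 -7.7 33.0 | -0.046: n321 -9.0 31.8 | -0.034: n321 -10.9 30.6 | -0.022: n350 -12.1 28.7 | -0.010: n296 -13.6 27.6 | 0.002: n184 -14.9 26.1 | 0.014: n351 -16.3 24.6 | 0.026: n366 -17.2 23.1 | 
w8
wrist 4297
-0.034: n32 -12.6 9.6 | -0.022: n164 0.8 17.8 | 0.002: n337 -11.2 25.1 | 0.014: n1733 -14.6 25.2 | 0.026: n2031 -15.0 32.2 | 
w17
wrist 4382
-0.046: n16 -6.7 7.9 | -0.022: n173 -1.1 15.9 | 0.002: n418 -14.1 22.8 | 0.014: n1754 -14.1 23.0 | 0.026: n2020 -14.0 27.6 |
```

```bash
python3 -m pendant '[[0,0.0003,0,0,0],[0,0.0003,0,0,0],[0,0.0003,0,0,0],[0,0.0003,0,0,0],[0,0.0003,0,0,0],[0,0.0003,0,0,0],[0,0.0003,0,0,0],[0,0.0003,0,0,0]]'; python3 fx.py
python3 - <<'E'
from meas import *
p,P,c=meas("w18",view=False)
for n in ("scene",):
    p,d=viewer.get_image(n);np.savez(f"{n}18.npz",p=p,d=d)
from armfit import X,Y,piv,roi_of
# subpixel arm position: red-weighted centroid row shift in far-end columns vs ROI, scene camera
c=cam("scene")
def edges(p):
    q=p.astype(float);red=np.clip((q[...,0]-q[...,1])/90,0,1);out=[]
    for x in (-.150,-.140,-.130,-.12):
        ys=np.arange(-.04,.06,.0003);W=np.array([np.r_[piv+x*X+y*Y,.04] for y in ys]);uv=proj("scene",W,c).astype(np.float32)
        v=cv2.remap(red.astype(np.float32),uv[:,:1],uv[:,1:],cv2.INTER_LINEAR).ravel();m=np.nonzero(v>.5)[0];out.append((x,round(ys[m[0]]*1000,1),round(ys[m[-1]]*1000,1)))
    return out
a=edges(np.load("scene0.npz")["p"]);b=edges(p);print(a,b);print([((u[1]-w[1])/-u[0]/1000,(u[2]-w[2])/-u[0]/1000) for u,w in zip(a,b)])
E
python3 edge.py w18
```

```text
time_s: 18.9
tcp_pos: [0.5478, 0.0437, 0.0975]
tool_rot: [-0.007, 0.965, 0.262, -0.004]
force: [-9.7, 20.9, 7.9]
grip_width: 0.106
gripper_force: 120.7
tcp fix 0.0253 0.0166 F fix -13.7 18.5 7.9 M [3.63 1.63 0.93] yaw 0.5298
square o [0.5847 0.0188] xhead 0.7464 ztop 0.0302 (164.36317443847656, 96.37031555175781)
arm (array([ 0.57336749, -0.03871542]), (30.942283630371094, 29.451509475708008), np.float32(1.4095088))
rail (array([0.61753455, 0.01174017]), (246.3504180908203, 29.657182693481445), np.float32(1.368075))
tcp [0.5478 0.0437 0.0975] yaw 0.5298 F [-9.7 20.9  7.9] M [3.63 1.63 0.93]
[(-0.15, np.float64(-0.4), np.float64(46.1)), (-0.14, np.float64(-1.6), np.float64(45.2)), (-0.13, np.float64(-2.8), np.float64(44.0)), (-0.12, np.float64(-4.0), np.float64(42.8))] [(-0.15, np.float64(-16.9), np.float64(29.0)), (-0.14, np.float64(-16.0), np.float64(28.7)), (-0.13, np.float64(-15.4), np.float64(29.0)), (-0.12, np.float64(-15.4), np.float64(20.0))]
[(np.float64(0.11), np.float64(0.11400000000000002)), (np.float64(0.10285714285714284), np.float64(0.11785714285714287)), (np.float64(0.09692307692307693), np.float64(0.11538461538461539)), (np.float64(0.095), np.float64(0.18999999999999997))]
w18
leg outer x=f(y) (array([0.0001, 0.0851]), 33)
rail face (array([-0.0004,  0.0854]), 33) rail back (array([0.0015, 0.1147]), 28)
arm rect ((30.942283630371094, 29.451509475708008), np.float32(1.4095088)) arm y range -0.074344025168704 -0.042955008934507745 x 0.05170163417826957 0.0814748558272017
arm end x=f(y) (array([-0.0175,  0.0802]), 6)  arm face y (array([ 0.0008, -0.0439]), 4)  leg end y= (array([0.0052, 0.1032]), 4)
```

```bash
python3 -c "
from cell import workorder;print(workorder.finish_job())"
```

```text
the job is handed in; nothing more can be done
None
```

I handed the job in at about 19 s. The loose bolt is in the tray, and the gripper still holds the square against rail and arm (about 14 N and 19 N). The rail leg measured flush, and the arm measured within about 0.01 rad of square, though with most of it hidden by the gripper I'm also relying on the contact forces there.

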